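Change the block in the corner fixture and hold it home

ROBOT

A 7-joint arm with a two-finger parallel gripper is mounted at the origin on the work surface. World frame = base frame: x ahead of the robot, y to its left, z up, the work surface at z = 0. Lengths are in mm, angles in degrees, forces in N, time in s.
With the tool pointing down it reaches from about 425 to 950 mm from the base axis. Payload 16.7 kg.
Tool frame: the origin (TCP) lies at the centre of the arm's flange, where the gripper is bolted on; the fingertips stand manip.finger_overhang ahead of it and the grasp point (between the pads) lies 180 mm ahead of it (manip.finger_overhang is the distance from the TCP to the fingertips, in mm); z points along the fingers, y is the line along which they close (so a half turn about z gives the same grasp; the last joint's range is limited). The gripper opens to 94 mm and grips with 3 to 60 N. Pads are 16 mm wide; open, the fingers measure 119 mm over their backs; the gripper's body (75 mm by 177 mm) begins 78 mm behind the grasp point.
Start: joints at [68.211, 24.414, 4.234, 92.017, -1.954, 63.644, -3.845], TCP at [154.378, -657.081, 404.667] pointing down, gripper open.
Joint ranges: [-163.25, 163.25], [-28.42, 122.38], [-70.27, 78.77], [12.13, 141.07], [-58.53, 238.53], [9.26, 117.41], [-156.51, 156.51]. Speed limits (degrees/s): [108.29, 108.29, 136.94, 136.94, 172.46, 172.46, 172.46].

INTERFACE

Orientations are given as [roll, pitch, yaw] about the fixed x, y, z axes, in that order (R = Rz(yaw) Ry(pitch) Rx(roll)).
In Python, from cell import manip gives the robot as it stands.
- The arm moves only by the shell command python3 shift.py 'ROWS' [FORCE]. ROWS is 1 to 12 rows, one to a line, with the numbers parted by commas; each row has 7 numbers: dx, dy, dz in mm, then a rotation vector rx, ry, rz in degrees, then the finger opening in mm; each row is the pose to reach, as a shift and turn from the pose commanded when the command began, along the tool's axes at that moment; what a row does not reach only later rows make up. A row lasts 1/12 s, in which the tool goes at most 41.7 mm and 7.16 degrees, less where a joint would pass 70% of its speed; a pose out of reach is approached as far as the arm can. The fingers move at their own pace and stop on an object; FORCE is the grip in N (left out, the last holds). Time passes only in rows, so rows that do not move let the fingers close. It prints the time, the measured TCP pose, the force, the opening and the grip force at its end. Input that does not fit is refused with a message, and nothing moves.
- manip.get_state(): the state, without advancing time (a new reading comes with each control period).
- manip.get_image(name): name is "scene" or "top"; returns a dict with "frame" (400x640x3 uint8, red, green, blue), "fov_y" (degrees; the focal length in pixels is half the picture's height over the tangent of half this angle, whatever the lens; pixels are square), "cx", "cy" (the principal point, pixels), "k1" (the pictures are not rectified: a ray, as slopes to the right and down, at radius r is drawn at 1 + k1 r^2 times it, then the intrinsics apply), "T" (4x4, takes a point from camera to world coordinates). Camera axes: x right, y up, looking along -z (the intrinsics and any distortion apply to the point x, -y, -z); pixel columns grow to the right and rows downward; lengths in mm; the calibration is good to about 2 mm. A picture is of the moment at which its call begins. There is no depth.
- manip.sign_off(): hands the job in; it is judged then, once.
The state is a dict: "clock": time; "joint_positions": joint angles; "qd": joint speeds; "tau": joint torques, N m; "position": TCP position; "tcp_rot": TCP orientation; "contact_force": force on the tool from outside, world axes, zero at the start; "ft_torque": the same for the moment, N m; "width": finger opening in mm; "grip_force": force on a finger pad.
Only numpy, scipy, OpenCV 4.12 (cv2) and the standard library are available. Lean on these libraries where they do the work, as an engineer would, in place of code of your own. Each camera call takes 0.05 s, during which the arm holds its last target. There are 200 camera calls.

TASK

Take the long grooved swage block out of the corner fixture and set it down flat on the free middle part of the wooden board, and let go of it. Then bring the cube-shaped dapping block (the one with round hollows) from the board into the fixture, hollows up and flat on the plate, and press it into the corner so that it sits flush against both fences at once. Finish while still holding it pressed there with the gripper, ready for punching, and leave the steel stake, the wire coil, the jar and the screwdriver where they are.

Things in the scene. Friction and masses are not known exactly. Their poses are not given: they have to be found in the camera images.
- fixture: Corner fixture screwed to the bench (cannot move): square dark steel plate 150 x 150 x 8 mm. Origin: centre of its underside. Two bright steel fences stand on it, tops 12 mm above the plate: the far fence along y at its +x side, the side fence along x at its -y side, meeting in a right angle. Yaw varies by up to 0.5 rad. Ground and oiled: blocks slide on plate and fences (friction about 0.2).
- corner (a point): The inner corner of the fixture, at plate-top height (8 mm above the bench), where the inner faces of both fences meet; its axes are the fixture's. The free plate lies to -x and +y of it: a 42 mm cube fully home has its centre 21 mm to -x and 21 mm to +y of this point.
- fence_far: The far fence: steel bar 12 x 122 x 12 mm along the fixture's y. Its inner face looks to the fixture's -x. Origin: centre of its underside, on the plate. Rigid.
- fence_side: The side fence: steel bar 110 x 12 x 12 mm along the fixture's x. Its inner face looks to the fixture's +y. Origin: centre of its underside, on the plate. Rigid.
- board: Pale wooden board screwed down flat on the bench (it cannot move), 280 (x) x 100 (y) x 14 mm high. Origin: centre of its underside. The dapping block stands near one end (about 95 mm from the centre along x), the steel stake near the other; which is which varies, the middle is free. Board and fixture stand one to the left and one to the right of the robot, either way round.
- dapping_block: Dapping block: steel cube 42 x 42 x 42 mm with three round hollows (18, 9 and 7 mm wide, 9 mm deep) in its top, about 0.54 kg. Origin: centre of its underside; z up. It starts on the board, sides within 0.2 rad of the board's. All four sides are smooth; any of them may face either fence.
- swage_block: Swage block: steel bar 62 (x) x 36 (y) x 38 mm high with three grooves across its top, 10 mm deep, running along y (the middle 20 mm or so of its length is without grooves); about 0.60 kg. Origin: centre of its underside; z up. It starts in the fixture, near the corner, its long sides roughly along the side fence, 3 to 14 mm clear of each fence.
- stake: Round turned steel stake (bystander), 42 mm across, 40 mm high with a waist, upright on the other end of the board. Origin: centre of its underside.
- wire_coil: Copper wire coil lying flat (bystander), a ring 48 mm across and 13 mm high. Origin: centre of its underside.
- screwdriver: Screwdriver lying on the bench at the left (bystander). Origin: within its handle-to-head length, below its middle.
- jar: Glass jar with a brass cap, 56 mm across, 70 mm high (bystander), standing at the right. Origin: centre of its underside.

How it is judged (in metres and radians):
On the way, in this order (a step that is already met when the one before it is completed fails the run):
1. the swage block rests flat on the board, let go, while the dapping block is not yet in the fixture (x of swage_block in the frame of board between -0.06 and 0.06 m and y of swage_block in the frame of board between -0.05 and 0.05 m and z of swage_block in the frame of board between 0.011 and 0.017 m and angle between swage_block's own z axis and vertical below 0.06 rad and linear speed of swage_block below 0.02 m/s and contact force between swage_block and the fingers below 0.1 N and contact force between swage_block and board above 0.5 N and horizontal distance between dapping_block and corner above 0.08 m), for 0.2 s.
2. the dapping block, flat on the plate, is pressed against both fences at once (x of dapping_block in the frame of corner between -0.0235 and -0.0185 m and y of dapping_block in the frame of corner between 0.0185 and 0.0235 m and z of dapping_block in the frame of corner between -0.0025 and 0.0025 m and angle between dapping_block's own z axis and vertical below 0.06 rad and (angle between the x axis of dapping_block and the x axis of fixture, either way round below 0.06 rad or angle between the x axis of dapping_block and the y axis of fixture, either way round below 0.06 rad) and contact force between dapping_block and fence_far above 1 N and contact force between dapping_block and fence_side above 1 N and contact force between dapping_block and the fingers above 1 N), for 0.2 s.
At the end, for the whole second after the job is handed in: Dapping block on the plate (within 2.5 mm; tilt and yaw error under 0.06 rad), centre 18.5 to 23.5 mm from each fence face, held by the fingers and pressing each fence with over 1 N; swage block flat on the board (within 60 mm of its middle, tilt under 0.06 rad), at rest, released (all of step 2 and x of swage_block in the frame of board between -0.06 and 0.06 m and y of swage_block in the frame of board between -0.05 and 0.05 m and z of swage_block in the frame of board between 0.011 and 0.017 m and angle between swage_block's own z axis and vertical below 0.06 rad and linear speed of swage_block below 0.02 m/s and contact force between swage_block and the fingers below 0.1 N and contact force between swage_block and board above 0.5 N); the arm keeps its last pose, push and grip.
It fails at once if a bystander (stake, wire_coil, screwdriver, jar) is moved more than 25 mm (distance of any of stake, wire_coil, screwdriver, jar from where it was at the start of the episode above 0.025 m).
It fails at once if a block is tipped over (angle between any of dapping_block, swage_block's own z axis and vertical above 0.6 rad).
It also fails if it takes over 72 s, if anything falls off the work surface, if the arm or the gripper's body presses on something with over 40 N, if the wrist force passes 120 N, or if a joint passes its speed limit or range.

## Working session

There is one attempt and no reset: what is moved stays moved. The work goes in short steps, Python scripts to look and compute and a shell command to move; the robot and the scene stay as the last step left them, time stands still between calls to the robot, and variables do not carry over. Pictures are saved under pics/ and viewed, at most 10 in all, crops included, and the job is handed in when it is done.

```bash
ls; mkdir -p pics; python3 - <<'E'
from cell import manip
import cv2,numpy as np
s=manip.get_state();print(s);print(manip.finger_overhang)
for n in("scene","top"):
    i=manip.get_image(n);cv2.imwrite(f"pics/{n}0.png",i["frame"][:,:,::-1]);print(n,{k:v for k,v in i.items() if k!="frame"})
E
```

```text
cell.py
pics
shift.py
{'clock': 0.0, 'joint_positions': array([68.21150228, 24.44919792,  4.23210154, 92.05020304, -1.9532269 ,
       63.64351538, -3.84279267]), 'qd': array([ 0.06242257,  0.13272272,  0.00445457, -0.04230282, -0.04699003,
        0.0719465 ,  0.00088626]), 'tau': array([-9.98709875e-04, -9.35827518e+01,  3.66608933e+00, -4.54193616e+01,
       -4.88356012e-02,  2.01724382e-02, -4.42270800e-05]), 'position': array([ 154.3385085 , -656.93960871,  403.99683559]), 'tcp_rot': array([-1.79929509e+02,  5.97794235e-03,  1.32223302e+01]), 'contact_force': array([-0.8326073 ,  0.56472905, -0.14345273]), 'ft_torque': array([-0.03062478,  0.00704104, -0.02900148]), 'grip_force': 0.0, 'width': 93.67762554589265}
199.2
scene {'fov_y': 54.37544057512385, 'cx': 322.1634590389188, 'cy': 198.25513974709568, 'k1': 0.001633890798117626, 'T': array([[ 1.94820483e-01, -8.10553955e-01,  5.52310841e-01,
         1.15755089e+03],
       [ 9.80819292e-01,  1.64556169e-01, -1.04473841e-01,
        -1.22452617e+02],
       [-6.20447122e-03,  5.62070773e-01,  8.27065869e-01,
         9.35230335e+02],
       [ 0.00000000e+00,  0.00000000e+00,  0.00000000e+00,
         1.00000000e+00]])}
top {'fov_y': 55.085875816889285, 'cx': 321.58678999676476, 'cy': 195.96965099790498, 'k1': -0.08652891813035096, 'T': array([[ 2.31012585e-02,  9.87952026e-01, -1.53026552e-01,
         3.97552354e+02],
       [-9.99665036e-01,  2.46139721e-02,  7.99797965e-03,
         1.26838404e+01],
       [ 1.16682115e-02,  1.52790531e-01,  9.88189712e-01,
         9.77187453e+02],
       [ 0.00000000e+00,  0.00000000e+00,  0.00000000e+00,
         1.00000000e+00]])}
```

View pics/scene0.png

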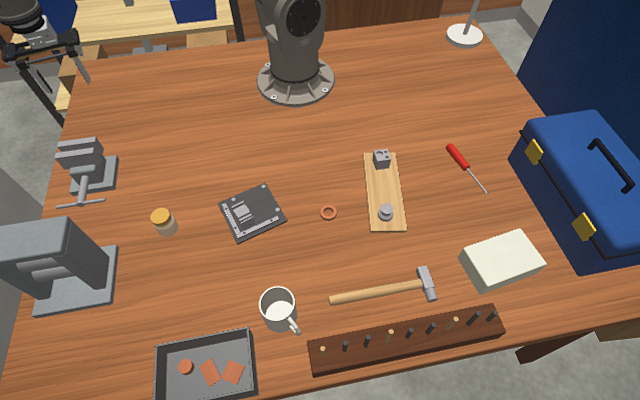

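View pics/top0.png

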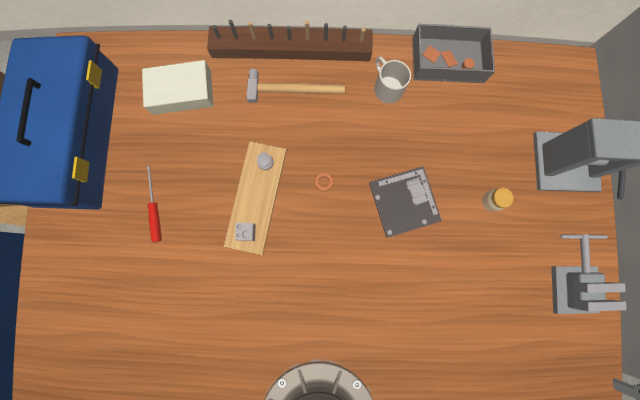

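Top view: the fixture is at about (405,202) with the swage block at (420,190). On the board, the dapping block is at (245,231) and the stake at (265,161). The wire coil is at (323,182), the jar at (500,199) and the screwdriver at (153,215). Next I'll enlarge the key regions.

```bash
python3 - <<'E'
import cv2,numpy as np
t=cv2.imread("pics/top0.png");s=cv2.imread("pics/scene0.png")
def c(i,x,y,w,h,W=400,H=300): return cv2.resize(i[y:y+h,x:x+w],(W,H),interpolation=cv2.INTER_CUBIC)
# 5x fixture crops 80x60 ; board blocks
A=np.hstack([c(t,365,165,80,60),c(s,215,180,80,60)])
B=np.hstack([c(t,225,210,80,60)[:, :],c(s,350,140,80,60)])
cv2.imwrite("pics/m1.png",np.vstack([A,B]))
E
```

```text
(no output)
```

View pics/m1.png

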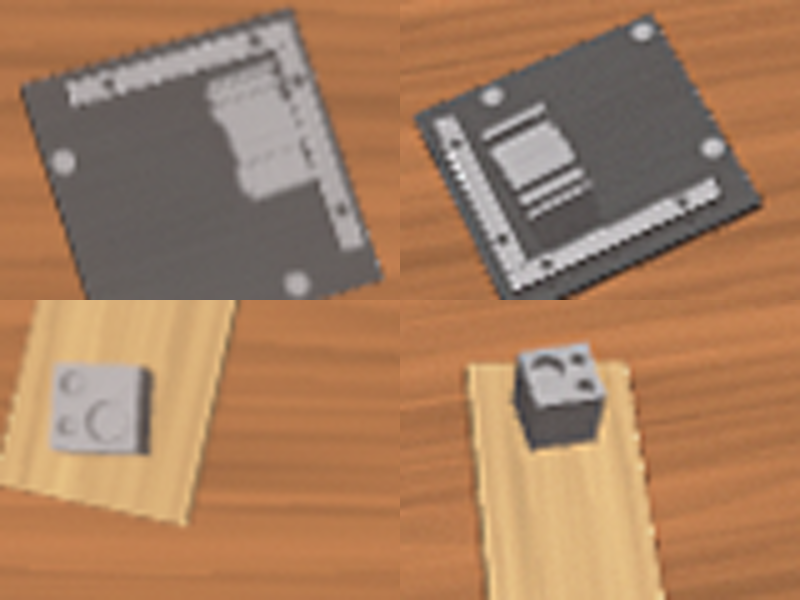

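```bash
cat > h.py <<'E'
import numpy as np,cv2
from scipy.optimize import least_squares
from cell import manip
def proj(c,P):
    P=np.atleast_2d(P);T=c["T"];q=(P-T[:3,3])@T[:3,:3]
    q=q*[1,-1,-1];f=200/np.tan(np.radians(c["fov_y"]/2))
    K=np.array([[f,0,c["cx"]],[0,f,c["cy"]],[0,0,1.]])
    return cv2.projectPoints(q.reshape(-1,1,3),np.zeros(3),np.zeros(3),K,np.array([c["k1"],0,0,0,0.]))[0].reshape(-1,2)
def place(p,L):
    c,s=np.cos(p[3]),np.sin(p[3]);L=np.array(L,float)
    return L@np.array([[c,-s,0],[s,c,0],[0,0,1]]).T+p[:3]
def fit(obs,p0,n=4):
    """obs: list of (cam, local pts, pixels); pose x,y,z,yaw"""
    g=lambda p:np.concatenate([(proj(c,place(p,L))-u).ravel() for c,L,u in obs])
    r=least_squares(g,p0,x_scale=[10,10,10,.1],loss="soft_l1")
    return r.x,g(r.x).reshape(-1,2)
E
cat > m.py <<'E'
from h import *
np.set_printoptions(precision=2,suppress=True)
t=manip.get_image("top");s=manip.get_image("scene")
def mp(u,ox,oy,du,dv): u=np.array(u,float)-[du,dv];return (u+.5)/5-.5+[ox,oy]
tf=lambda u:mp(u,365,165,0,0); sf=lambda u:mp(u,215,180,400,0)
td=lambda u:mp(u,225,210,0,300); sd=lambda u:mp(u,350,140,400,300)
p,r=fit([(t,[[75,75,0],[75,-75,0],[-75,-75,0]],tf([[22,86],[292,8],[383,280]])),
 (s,[[-75,-75,0],[-75,75,0],[75,75,0]],sf([[415,118],[652,14],[763,203]]))],[500,-200,8,.27])
print("plate",p,r.ravel())
# fence corner L (122 square outer), inner corner local origin, z=20 top
L=np.array([[12,-12,0],[12,110,0],[0,110,0],[-110,-12,0],[-110,0,0],[0,0,0]],float)
p2,r=fit([(t,L[[1,2,3,4]],tf([[69,80],[75,106],[362,245],[342,249]])),
 (s,L[[0,1,2,3,4]],sf([[515,291],[721,193],[714,178],[435,121],[452,116]]))],[550,-220,20,.27])
print("fence",p2,r.ravel())
S=np.array([[31,18,0],[-31,18,0],[-31,-18,0],[31,-18,0]],float)
p3,r=fit([(t,S,tf([[208,85],[248,200],[313,178],[272,62]])),(s,S,sf([[592,183],[545,103],[483,132],[529,216]]))],[540,-220,46,.27])
print("swage top",p3,r.ravel())
D=np.array([[21,21,0],[21,-21,0],[-21,-21,0],[-21,21,0]],float)
p4,r=fit([(t,D,td([[53,363],[140,364],[139,453],[53,452]])),(s,D[[2,3,0,1]],sd([[516,350],[589,344],[605,394],[526,405]]))],[450,200,56,0])
print("dap top",p4,r.ravel())
B=np.array([[-140,50,0],[-140,-50,0]],float);
b=np.array([[225,248],[262,254],[285,149],[249,142.5]])
sb=np.array([[363.3,152.8],[396.2,152.8],[406,230.5],[370.5,231.5]])
B=np.array([[-140,50,0],[-140,-50,0],[140,-50,0],[140,50,0]],float)
p5,r=fit([(t,B,b),(s,B,sb[[1,0,3,2]])],[500,180,14,-.2])
print("board",p5,r.ravel())
E
python3 m.py
```

```text
plate [ 540.11 -209.97    3.77    0.31] [-0.51 -0.19 -0.3  -0.11 -0.21  0.2  -0.57 -0.29 -0.2   0.11 -0.38  0.15]
fence [ 609.92 -245.36   19.16    0.31] [-0.91  0.37 -0.69 -0.38  0.31 -0.29 -0.09  0.23 -0.32 -0.26 -0.05  0.34
 -0.5   0.09 -0.48  0.31  0.13 -0.41]
swage top [ 560.91 -231.     44.25    0.34] [-0.5  -0.27 -0.01  0.18  0.43  0.12  0.06  0.   -0.1   0.47 -0.19  0.01
  0.13 -0.19  0.16 -0.2 ]
dap top [450.17 190.49  55.24  -0.  ] [ 0.27 -0.03  0.19  0.26 -0.48 -0.04 -0.7  -0.37 -0.34  0.39 -1.35 -0.52
 -0.49  0.07  1.46  0.07]
board [540.41 176.07   4.34  -0.18] [-1.69 -0.92 -0.2   1.24  0.49  0.33 -0.58 -0.49 -2.06 -0.1  -1.03  0.49
 -0.35 -0.06  0.73  0.23]
```

```bash
cat >> h.py <<'E'
from scipy.spatial.transform import Rotation as Ro
def rel(x,y,z,yaw):
    s=manip.get_state();R=Ro.from_euler("xyz",s["tcp_rot"],degrees=True)
    d=R.inv().apply(np.array([x,y,z])-s["position"])
    rv=(R.inv()*Ro.from_euler("xyz",[180,0,yaw],degrees=True)).as_rotvec(degrees=True)
    print("need",d.round(1),rv.round(2),"| pos",s["position"].round(1),s["tcp_rot"].round(2),"F",s["contact_force"].round(1),"w",round(s["width"],1),"t",s["clock"])
E
python3 shift.py '0,0,-80,0,0,0,94
0,0,-80,0,0,0,94
100,-65,-80,0,0,-6.3,94
494,-322,-80,0,0,-6.3,94
494,-322,-80,0,0,-6.3,94
494,-322,-80,0,0,-6.3,94
494,-322,-80,0,0,-6.3,94
494,-322,-80,0,0,-6.3,94
494,-322,-80,0,0,-6.3,94
494,-322,-80,0,0,-6.3,94
494,-322,-80,0,0,-6.3,94
494,-322,-80,0,0,-6.3,94' 30
python3 -c "
from h import *;rel(561,-231,300,19.3)"
```

```text
clock: 1.2
position: [443.1, -354.0, 484.8]
tcp_rot: [180.0, -0.0, 19.5]
contact_force: [0.7, -1.5, 0.0]
width: 94.0
grip_force: 0.0
need [152.2 -76.6 184.8] [ 0.01 -0.    0.21] | pos [ 443.1 -354.   484.8] [179.99  -0.    19.51] F [ 0.7 -1.5  0. ] w 94.0 t 1.2
```

```bash
python3 shift.py '76,-38,92,0,0,0,94
152,-77,185,0,0,0,94
152,-77,185,0,0,0,94
152,-77,185,0,0,0,94
152,-77,185,0,0,0,94
152,-77,185,0,0,0,94
152,-77,185,0,0,0,94
152,-77,185,0,0,0,94
152,-77,185,0,0,0,94'
python3 -c "
from h import *;rel(561,-231,223,19.3)
t=manip.get_image('top')['frame'];s=manip.get_image('scene')['frame']
a=lambda i,x,y:cv2.resize(i[y:y+75,x:x+100],(400,300),interpolation=2)
cv2.imwrite('pics/a.png',np.hstack([a(t,355,150),a(s,205,170)])[:,:,::-1])"
```

```text
clock: 1.95
position: [559.6, -232.8, 299.8]
tcp_rot: [180.0, 0.0, 19.5]
contact_force: [-0.4, -1.1, 0.4]
width: 94.2
grip_force: 0.0
need [ 1.9 -1.2 76.8] [0.   0.02 0.22] | pos [ 559.6 -232.8  299.8] [1.800e+02 2.000e-02 1.952e+01] F [-0.4 -1.1  0.4] w 94.2 t 1.95
```

View pics/a.png

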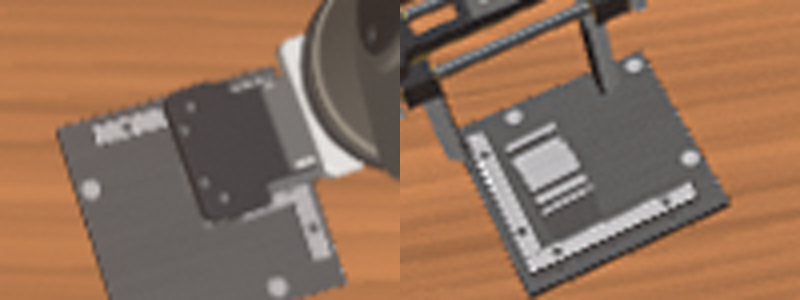

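Fingers straddle the block (fingertips at (455,150) and (600,85) in the right half), with the block centred between them. I'll go down and grip.

```bash
python3 shift.py '2,-1,38,0,0,0,94
2,-1,66,0,0,0,94
2,-1,76,0,0,0,94
2,-1,76,0,0,0,94
2,-1,76,0,0,0,30
2,-1,76,0,0,0,30
2,-1,76,0,0,0,30
2,-1,76,0,0,0,30
2,-1,76,0,0,0,30
2,-1,76,0,0,0,30
2,-1,76,0,0,0,30
2,-1,76,0,0,0,30' 40
python3 shift.py '0,0,0,0,0,0,30
0,0,0,0,0,0,30
0,0,0,0,0,0,30
0,0,-10,0,0,0,30
0,0,-40,0,0,0,30
0,0,-80,0,0,0,30
0,0,-100,0,0,0,30
0,0,-100,0,0,0,30'
python3 -c "
from h import *;rel(540,176,330,-10.3)"
```

```text
clock: 3.05
position: [561.3, -230.8, 223.8]
tcp_rot: [180.0, -0.0, 19.5]
contact_force: [0.7, 0.1, 0.3]
width: 44.2
grip_force: 0.0
clock: 3.72
position: [562.3, -230.9, 328.8]
tcp_rot: [179.8, -0.3, 19.5]
contact_force: [0.8, -0.3, -4.9]
width: 35.7
grip_force: 40.0
need [ 115.  -391.    -2.1] [ 0.15 -0.34 29.82] | pos [ 562.3 -230.9  328.8] [179.77  -0.29  19.52] F [ 0.8 -0.3 -4.9] w 35.7 t 3.7167
```

```bash
python3 shift.py '9,-30,0,0,0,2.4,30
20,-68,0,0,0,5.3,30
115,-391,0,0,0,29.8,30
115,-391,0,0,0,29.8,30
115,-391,0,0,0,29.8,30
115,-391,0,0,0,29.8,30
115,-391,0,0,0,29.8,30
115,-391,0,0,0,29.8,30
115,-391,0,0,0,29.8,30
115,-391,0,0,0,29.8,30
115,-391,0,0,0,29.8,30
115,-391,0,0,0,29.8,30'
python3 shift.py '0,0,0,0,0,0,30
0,0,0,0,0,0,30'
python3 -c "
from h import *;rel(540,176,224+8,-10.3)
t=manip.get_image('top')['frame'];s=manip.get_image('scene')['frame']
a=lambda i,x,y:cv2.resize(i[y:y+120,x:x+100],(400,480),interpolation=2)
cv2.imwrite('pics/b.png',np.hstack([a(t,205,140),a(s,340,130)])[:,:,::-1])"
```

```text
clock: 4.72
position: [537.5, 181.2, 322.8]
tcp_rot: [-179.9, 0.1, -9.9]
contact_force: [-0.9, -0.5, -5.6]
width: 35.7
grip_force: 40.0
clock: 4.88
position: [538.7, 175.5, 322.9]
tcp_rot: [179.9, 0.1, -10.3]
contact_force: [-0.5, -0.6, -5.3]
width: 35.5
grip_force: 40.0
need [ 1.3 -0.9 90.9] [ 0.06  0.07 -0.  ] | pos [538.7 175.5 322.9] [ 1.7994e+02  7.0000e-02 -1.0300e+01] F [-0.5 -0.6 -5.3] w 35.5 t 4.8833
```

View pics/b.png

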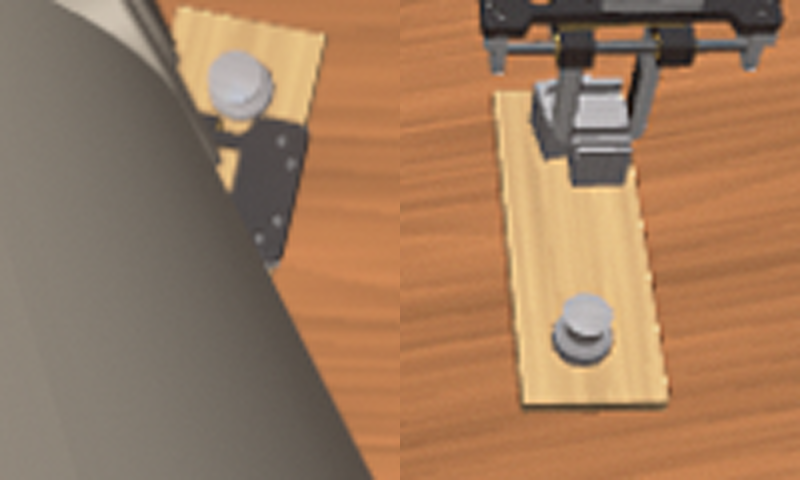

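The swage block hangs level between the fingers over the middle of the board. The stake is at (585,325), clear of it. I'll lower the block until it touches.

```bash
python3 shift.py '0,0,30,0,0,0,30
1,-1,60,0,0,0,30
1,-1,80,0,0,0,30
1,-1,88,0,0,0,30
1,-1,90,0,0,0,30
1,-1,91,0,0,0,30
1,-1,92,0,0,0,30
1,-1,93,0,0,0,30
1,-1,93,0,0,0,30'

```

```text
clock: 5.73
position: [540.5, 177.0, 231.6]
tcp_rot: [-180.0, -0.1, -10.3]
contact_force: [-0.9, -1.1, -5.4]
width: 35.8
grip_force: 40.0
```

```bash
python3 shift.py '0,0,0.5,0,0,0,30
0,0,1,0,0,0,30
0,0,1,0,0,0,30'; python3 shift.py '0,0,0.5,0,0,0,30
0,0,1,0,0,0,30
0,0,1,0,0,0,30'; python3 shift.py '0,0,0.5,0,0,0,30
0,0,1,0,0,0,30
0,0,1,0,0,0,30'
```

```text
clock: 5.98
position: [540.2, 177.0, 229.9]
tcp_rot: [-180.0, -0.0, -10.3]
contact_force: [-0.2, -0.1, -5.9]
width: 35.7
grip_force: 40.0
clock: 6.23
position: [540.2, 177.0, 229.7]
tcp_rot: [180.0, -0.0, -10.3]
contact_force: [-6.1, -1.7, 13.5]
width: 36.0
grip_force: 40.0
clock: 6.48
position: [540.2, 177.1, 229.6]
tcp_rot: [180.0, -0.0, -10.3]
contact_force: [-12.7, -5.4, 33.9]
width: 35.6
grip_force: 40.0
```

```bash
python3 shift.py '0,0,-1.5,0,0,0,30
0,0,-1.5,0,0,0,94
0,0,-1.5,0,0,0,94
0,0,-1.5,0,0,0,94
0,0,-1.5,0,0,0,94
0,0,-1.5,0,0,0,94
0,0,-40,0,0,0,94
0,0,-80,0,0,0,94
0,0,-110,0,0,0,94
0,0,-110,0,0,0,94'
python3 -c "
from h import *;rel(440,0,450,-10)"
```

```text
clock: 7.32
position: [541.5, 177.7, 343.7]
tcp_rot: [-179.8, -0.4, -10.3]
contact_force: [0.2, 1.2, 0.7]
width: 91.9
grip_force: 0.0
need [ -67.4  192.5 -107.6] [-0.23 -0.39 -0.29] | pos [541.5 177.7 343.7] [-179.77   -0.39  -10.29] F [0.2 1.2 0.7] w 91.9 t 7.3167
```

```bash
python3 shift.py '-20,60,-40,0,0,0,94
-40,300,-80,0,0,0,94
-40,300,-80,0,0,0,94
-40,300,-80,0,0,0,94
-40,300,-80,0,0,0,94
-40,300,-80,0,0,0,94
-40,300,-80,0,0,0,94
-40,300,-80,0,0,0,94
-40,300,-80,0,0,0,94
-40,300,-80,0,0,0,94'
python3 -c "
from h import *
t=manip.get_image('top')['frame'];s=manip.get_image('scene')['frame']
a=lambda i,x,y:cv2.resize(i[y:y+75,x:x+100],(400,300),interpolation=2)
b=lambda i,x,y:cv2.resize(i[y:y+37,x:x+50],(400,296),interpolation=2)
cv2.imwrite('pics/c.png',np.vstack([np.hstack([a(t,215,180),a(s,340,140)]),np.hstack([b(t,225,213),b(s,365,140)])])[:,:,::-1])"
```

```text
clock: 8.15
position: [446.9, -112.1, 418.0]
tcp_rot: [-180.0, -0.1, -10.4]
contact_force: [0.2, 0.5, -0.1]
width: 93.7
grip_force: 0.0
```

View pics/c.png

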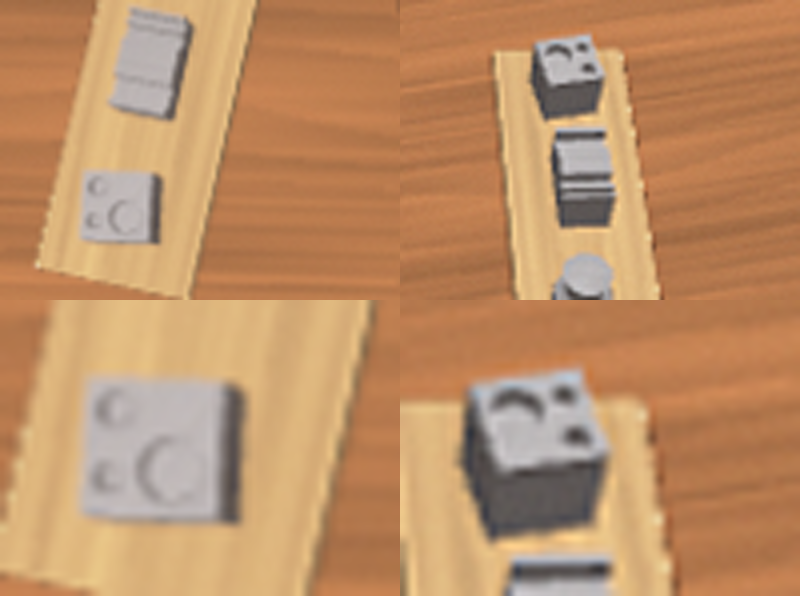

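The swage block lies flat and released in the middle of the board. The dapping block is upright and has not moved. I'll refit the dapping block from the 8x crops.

```bash
python3 - <<'E'
from h import *
np.set_printoptions(precision=2,suppress=True)
t=manip.get_image("top");s=manip.get_image("scene")
q=lambda u,ox,oy,du:(np.array(u,float)-[du,300]+.5)/8-.5+[ox,oy]
D=np.array([[21,21,0],[21,-21,0],[-21,-21,0],[-21,21,0]],float)
U=q([[85,376],[222,380],[218,521],[82,515]],225,213,0);V=q([[470,384],[583,370],[606,448],[493,468]],365,140,400)
p,r=fit([(t,D,U),(s,D[[2,3,0,1]],V)],[450,190,56,0]);print(p,np.degrees(p[3]),r.ravel())
rel(p[0],p[1],300,np.degrees(p[3]))
E
```

```text
[450.45 191.33  55.21  -0.01] -0.5865501261332088 [ 0.03 -0.09  0.21  0.05 -0.31 -0.09 -0.72 -0.   -0.51 -0.09 -1.02 -0.36
  0.06  0.5   0.3   0.1 ]
need [ -50.3 -297.   117.5] [-0.02  0.03 -9.59] | pos [ 447.6 -110.   417.4] [-179.99    0.03  -10.17] F [ 0.4 -1.7  0.1] w 94.2 t 8.35
```

```bash
python3 shift.py '-8,-40,10,0,0,-2,94
-50,-297,80,0,0,-9.6,94
-50,-297,80,0,0,-9.6,94
-50,-297,80,0,0,-9.6,94
-50,-297,80,0,0,-9.6,94
-50,-297,80,0,0,-9.6,94
-50,-297,80,0,0,-9.6,94
-50,-297,117,0,0,-9.6,94
-50,-297,117,0,0,-9.6,94
-50,-297,117,0,0,-9.6,94
-50,-297,117,0,0,-9.6,94
-50,-297,117,0,0,-9.6,94'
python3 -c "
from h import *;rel(450.5,191.3,231,-0.6)"
```

```text
clock: 9.35
position: [451.4, 189.6, 301.6]
tcp_rot: [-180.0, -0.1, -0.7]
contact_force: [0.3, -0.1, 0.9]
width: 93.8
grip_force: 0.0
need [-1.  -1.7 70.6] [-0.01 -0.06 -0.12] | pos [451.4 189.6 301.6] [-1.7999e+02 -6.0000e-02 -7.2000e-01] F [ 0.3 -0.1  0.9] w 93.8 t 9.35
```

```bash
python3 shift.py '-1,-2,35,0,0,0,94
-1,-2,60,0,0,0,94
-1,-2,70,0,0,0,94
-1,-2,70,0,0,0,94
-1,-2,70,0,0,0,36
-1,-2,70,0,0,0,36
-1,-2,70,0,0,0,36
-1,-2,70,0,0,0,36
-1,-2,70,0,0,0,36
-1,-2,70,0,0,0,36
-1,-2,70,0,0,0,36
-1,-2,70,0,0,0,36' 40
python3 shift.py '0,0,0,0,0,0,36
0,0,0,0,0,0,36'
python3 shift.py '0,0,-10,0,0,0,36
0,0,-40,0,0,0,36
0,0,-80,0,0,0,36
0,0,-100,0,0,0,36
0,0,-100,0,0,0,36'
python3 - <<'E'
from h import *
c=np.array([609.9,-245.4]);y=.31;Rm=np.array([[np.cos(y),-np.sin(y)],[np.sin(y),np.cos(y)]])
print(c+Rm@[-21,21]);g=c+Rm@[-31,31];print(g);rel(*g,330,np.degrees(y))
E
```

```text
clock: 10.35
position: [450.1, 192.0, 230.8]
tcp_rot: [180.0, -0.0, -0.7]
contact_force: [-0.8, -1.9, 0.8]
width: 44.1
grip_force: 1.0
clock: 10.52
position: [450.1, 191.9, 230.8]
tcp_rot: [180.0, 0.0, -0.7]
contact_force: [-0.7, -2.1, 4.4]
width: 41.3
grip_force: 40.0
clock: 10.93
position: [450.8, 192.8, 335.2]
tcp_rot: [-179.8, -0.3, -0.7]
contact_force: [1.3, 1.6, -5.4]
width: 41.5
grip_force: 40.0
[ 583.49476367 -231.8072264 ]
[ 570.9208416  -225.33447706]
need [125.  416.7   4.8] [ -0.1   -0.35 -18.43] | pos [450.8 192.8 335.2] [-179.84   -0.33   -0.67] F [ 1.3  1.6 -5.4] w 41.5 t 10.9333
```

```bash
python3 shift.py '8,28,0,0,0,-1.2,36
20,68,0,0,0,-3,36
125,417,0,0,0,-18.4,36
125,417,0,0,0,-18.4,36
125,417,0,0,0,-18.4,36
125,417,0,0,0,-18.4,36
125,417,0,0,0,-18.4,36
125,417,0,0,0,-18.4,36
125,417,0,0,0,-18.4,36
125,417,0,0,0,-18.4,36
125,417,0,0,0,-18.4,36
125,417,0,0,0,-18.4,36'
python3 shift.py '0,0,0,0,0,0,36
0,0,0,0,0,0,36
0,0,0,0,0,0,36'
python3 - <<'E'
from h import *
rel(570.9,-225.3,230,17.8)
t=manip.get_image('top')['frame'];s=manip.get_image('scene')['frame']
a=lambda i,x,y:cv2.resize(i[y:y+75,x:x+100],(400,300),interpolation=2)
cv2.imwrite('pics/d.png',np.hstack([a(t,355,150),a(s,205,170)])[:,:,::-1])
E
```

```text
clock: 11.93
position: [569.9, -234.3, 329.2]
tcp_rot: [179.9, 0.1, 17.3]
contact_force: [-1.8, -1.4, -7.2]
width: 41.5
grip_force: 40.0
clock: 12.18
position: [569.9, -225.2, 329.9]
tcp_rot: [-179.9, 0.1, 17.8]
contact_force: [-0.5, 0.1, -6.1]
width: 41.8
grip_force: 40.0
need [ 1.   0.6 99.9] [-0.08  0.05 -0.01] | pos [ 569.9 -225.2  329.9] [-1.7992e+02  5.0000e-02  1.7790e+01] F [-0.5  0.1 -6.1] w 41.8 t 12.1833
```

View pics/d.png

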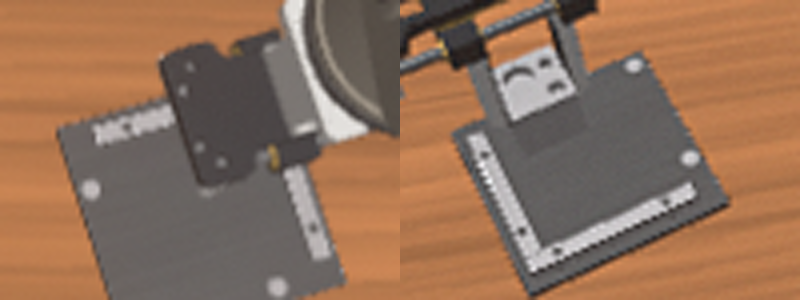

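The dapping block is held square to the fences, hollows up at about (535,85), above the plate. I'll lower it 10 mm clear of both fences.

```bash
python3 shift.py '0,0,30,0,0,0,36
0,0,65,0,0,0,36
0,0,88,0,0,0,36
0,0,98,0,0,0,36
0,0,102,0,0,0,36
0,0,103,0,0,0,36
0,0,104,0,0,0,36
0,0,104,0,0,0,36'; python3 shift.py '0,0,0.5,0,0,0,36
0,0,1,0,0,0,36
0,0,1,0,0,0,36'
```

```text
clock: 12.95
position: [570.7, -226.4, 228.1]
tcp_rot: [179.9, -0.1, 17.7]
contact_force: [-0.6, 0.3, -6.2]
width: 41.6
grip_force: 40.0
clock: 13.2
position: [570.2, -226.5, 226.2]
tcp_rot: [180.0, -0.0, 17.7]
contact_force: [1.2, -0.5, -6.1]
width: 41.4
grip_force: 40.0
```

```bash
python3 shift.py '0,0,0.5,0,0,0,36
0,0,1,0,0,0,36
0,0,1,0,0,0,36'; python3 shift.py '0,0,0.5,0,0,0,36
0,0,0.8,0,0,0,36
0,0,0.8,0,0,0,36'
```

```text
clock: 13.45
position: [570.2, -226.4, 224.8]
tcp_rot: [180.0, -0.0, 17.7]
contact_force: [-0.1, -0.6, -3.8]
width: 42.1
grip_force: 40.0
clock: 13.7
position: [570.3, -226.4, 224.8]
tcp_rot: [180.0, -0.0, 17.7]
contact_force: [-4.9, 2.0, 8.6]
width: 41.5
grip_force: 40.0
```

```bash
python3 shift.py '2,2,0,0,0,0,36
4,4,0,0,0,0,36
6,6,0,0,0,0,36
7,7,0,0,0,0,36
7,7,0,0,0,0,36'; for i in 1 2; do python3 shift.py '0.7,0,0,0,0,0,36
1.5,0,0,0,0,0,36
1.5,0,0,0,0,0,36'; done
```

```text
clock: 14.12
position: [579.5, -231.0, 224.8]
tcp_rot: [180.0, -0.1, 17.7]
contact_force: [-2.2, 0.5, 7.5]
width: 41.8
grip_force: 40.0
clock: 14.37
position: [580.6, -230.8, 224.8]
tcp_rot: [179.9, -0.0, 17.7]
contact_force: [-3.0, -0.1, 8.5]
width: 41.2
grip_force: 40.0
clock: 14.62
position: [581.8, -230.5, 224.8]
tcp_rot: [180.0, 0.0, 17.7]
contact_force: [-5.9, -1.0, 10.7]
width: 42.0
grip_force: 40.0
```

```bash
for i in 1 2; do python3 shift.py '0.5,0,0,0,0,0,36
1,0,0,0,0,0,36
1,0,0,0,0,0,36'; done; for i in 1 2; do python3 shift.py '0,0.5,0,0,0,0,36
0,1,0,0,0,0,36
0,1,0,0,0,0,36'; done
```

```text
clock: 14.87
position: [582.1, -230.5, 224.8]
tcp_rot: [180.0, 0.1, 17.7]
contact_force: [-10.9, -2.0, 14.4]
width: 42.0
grip_force: 40.0
clock: 15.12
position: [582.5, -230.4, 224.8]
tcp_rot: [180.0, 0.2, 17.7]
contact_force: [-15.8, -2.2, 19.7]
width: 41.6
grip_force: 40.0
clock: 15.37
position: [582.6, -230.7, 224.8]
tcp_rot: [-179.9, 0.2, 17.7]
contact_force: [-17.2, 2.3, 23.9]
width: 41.6
grip_force: 40.0
clock: 15.62
position: [582.9, -231.0, 224.8]
tcp_rot: [-179.9, 0.2, 17.7]
contact_force: [-21.3, 6.1, 26.9]
width: 42.0
grip_force: 40.0
```

```bash
python3 shift.py '0,0,-0.8,0,0,0,36
0,0,-0.8,0,0,0,36'; for i in 1 2; do python3 shift.py '0,0.5,0,0,0,0,36
0,1,0,0,0,0,36
0,1,0,0,0,0,36'; done
python3 - <<'E'
from h import *
s=manip.get_state();print(Ro.from_euler("z",-17.8,degrees=True).apply(s["contact_force"]).round(1),s["ft_torque"].round(2))
t=manip.get_image('top')['frame'];s=manip.get_image('scene')['frame']
a=lambda i,x,y:cv2.resize(i[y:y+60,x:x+80],(800,600),interpolation=2)
cv2.imwrite('pics/e.png',a(s,215,180)[:,:,::-1])
E
```

```text
clock: 15.78
position: [582.9, -231.2, 224.8]
tcp_rot: [-179.9, 0.2, 17.7]
contact_force: [-15.4, 3.6, 13.1]
width: 41.6
grip_force: 40.0
clock: 16.03
position: [583.1, -232.0, 224.8]
tcp_rot: [-179.9, 0.2, 17.7]
contact_force: [-16.4, 4.6, 14.5]
width: 42.0
grip_force: 40.0
clock: 16.28
position: [583.5, -232.9, 224.9]
tcp_rot: [-179.9, 0.2, 17.7]
contact_force: [-15.8, 3.9, 14.6]
width: 41.2
grip_force: 40.0
[-13.9   8.6  14.6] [1.02 3.76 0.2 ]
```

View pics/e.png

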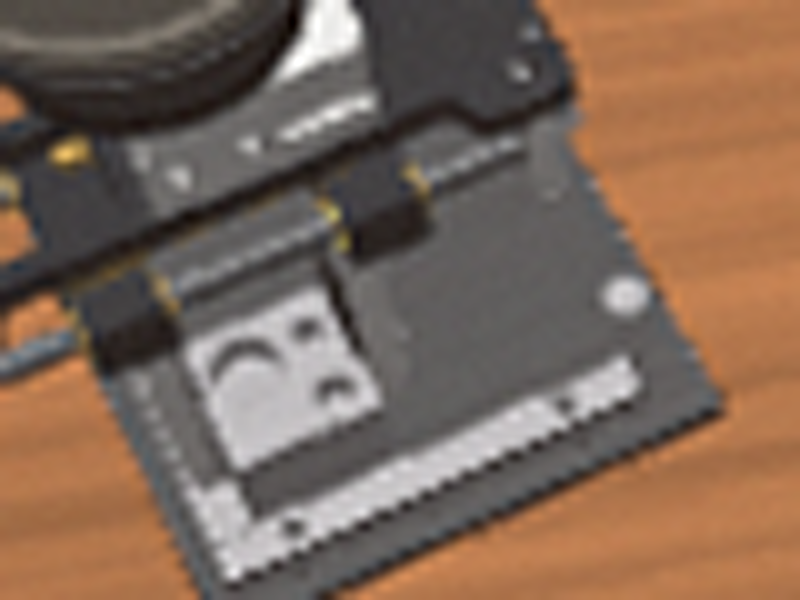

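The block stands against the far fence and close to the side fence, whose visible strip is around (200,500). The y force is still flat, so the block is still sliding. I'll keep going in y.

```bash
for i in 1 2 3; do python3 shift.py '0,0.5,0,0,0,0,36
0,1,0,0,0,0,36
0,1,0,0,0,0,36'; done
python3 - <<'E'
from h import *
s=manip.get_state();print(Ro.from_euler("z",-17.8,degrees=True).apply(s["contact_force"]).round(1),s["ft_torque"].round(2))
E
```

```text
clock: 16.63
position: [583.7, -233.3, 224.9]
tcp_rot: [-179.8, 0.2, 17.7]
contact_force: [-18.2, 9.3, 17.8]
width: 41.7
grip_force: 40.0
clock: 16.88
position: [583.8, -233.5, 224.9]
tcp_rot: [-179.8, 0.3, 17.8]
contact_force: [-20.6, 11.9, 21.0]
width: 41.7
grip_force: 40.0
clock: 17.13
position: [584.0, -233.7, 224.9]
tcp_rot: [-179.7, 0.3, 17.8]
contact_force: [-23.6, 16.5, 24.7]
width: 41.3
grip_force: 40.0
[-17.5  22.9  24.7] [4.   5.55 0.08]
```

```bash
python3 shift.py '0,0,-0.3,0,0,0,36
0,0,-0.3,0,0,0,36
0,0,-0.3,0,0,0,36
0,0,-0.3,0,0,0,36
0,0,-0.3,0,0,0,36
0,0,-0.3,0,0,0,36'
python3 - <<'E'
from h import *
s=manip.get_state();print(Ro.from_euler("z",-17.8,degrees=True).apply(s["contact_force"]).round(1))
t=manip.get_image('top')['frame'];s=manip.get_image('scene')['frame']
a=lambda i,x,y:cv2.resize(i[y:y+75,x:x+100],(400,300),interpolation=2)
cv2.imwrite('pics/f.png',np.hstack([a(s,205,170),a(s,340,140)])[:,:,::-1])
E
```

```text
clock: 17.63
position: [584.0, -233.8, 224.9]
tcp_rot: [-179.7, 0.3, 17.8]
contact_force: [-22.9, 16.2, 20.6]
width: 41.9
grip_force: 40.0
[-16.8  22.4  20.6]
```

View pics/f.png

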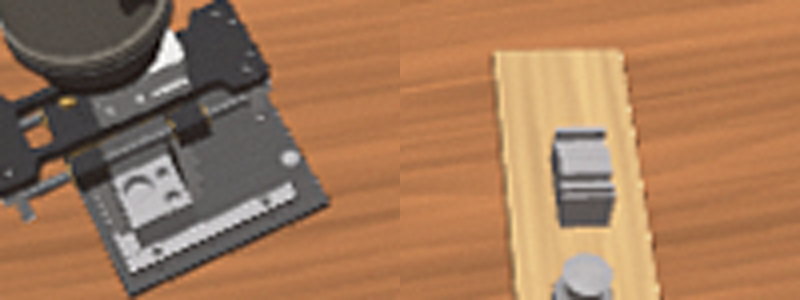

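The block is in the corner at about (155,190), and the swage block rests on the board at (585,175). As a last check, I'll compare the block's top corners with the positions predicted for fully home.

```bash
python3 - <<'E'
from h import *
s=manip.get_image("scene")
pred=proj(s,place([609.9,-245.4,50,.31],[[0,0,0],[0,42,0],[-42,0,0],[-42,42,0]]))
print(((pred-[205,170]+.5)*4-.5).round(0))
a=s["frame"][195:240,220:270]
cv2.imwrite("pics/g.png",cv2.resize(a,(600,540),interpolation=2)[:,:,::-1]);print(((pred-[220,195]+.5)*12-.5).round(0), ((proj(s,place([609.9,-245.4,20,.31],[[0,0,0],[0,42,0]]))-[220,195]+.5)*12-.5).round(0))
E
```

```text
[[132. 227.]
 [191. 200.]
 [108. 180.]
 [167. 154.]]
[[217. 382.]
 [394. 302.]
 [146. 240.]
 [321. 163.]] [[242. 450.]
 [415. 370.]]
```

View pics/g.png

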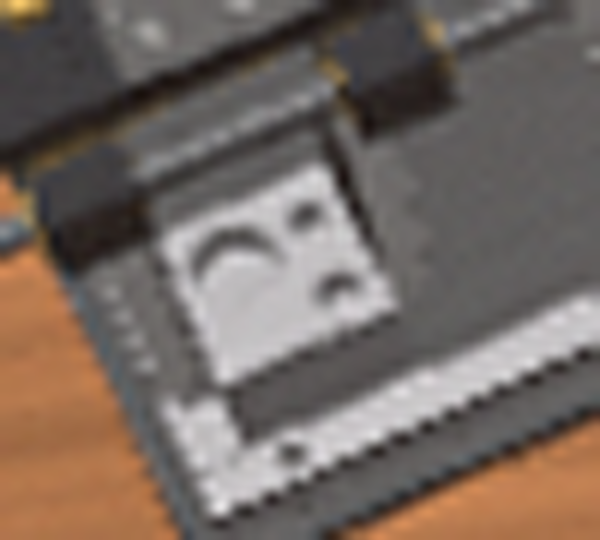

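The measured top corners, (218,382) and (398,305), match the predicted home positions (217,382) and (394,302). Forces on both fences are steady, so I'll hand the job in.

```bash
python3 -c "
from cell import manip;print(manip.sign_off())"
```

```text
the job is handed in; nothing more can be done
None
```

The job is handed in, result not reported: the swage block lies flat and released on the middle of the board, and the gripper is holding the dapping block pressed into the corner, with about 17 N towards the far fence and 22 N towards the side fence measured at the wrist.

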